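# Strip a casting frame off its plaster mould

### The arm

A 6-joint arm with a two-finger parallel gripper is mounted at the origin on a cart in front of the work surface, level with it; the furniture and walls round the work are solid. World frame = base frame: x ahead of the robot, y to its left, z up, the work surface at z = 0. Lengths are in m, angles in rad, forces in N, time in s.
With the tool pointing down it reaches from about 0.4 to 0.825 m from the base axis. Payload 7 kg.
Tool frame: the origin (TCP) lies midway between the tips of the shut fingers; the grasp point (between the pads) lies 19 mm behind it; z points along the fingers, y is the direction in which the jaws open and shut (so a half turn about z gives the same grasp; the last joint's range is limited). The gripper opens to 85 mm and grips with 20 to 120 N. Pads are 22 mm wide; open, the fingers measure 114 mm over their backs; the gripper's body (76 mm by 85 mm) begins 54 mm behind the grasp point. The pads swing forward as they close: fully open they stand 13 mm farther back than shut.
Start: joints at [1.432, 0.359, 0.012, 0, -1.224, -0.288], TCP at [0.279, 0.614, 0.231] pointing down, gripper open.
Joint ranges: [-3.07, 3.07], [-1.43, 2.12], [-1.02, 1.25], [-3.03, 1.67], [-3.05, -0], [-3.03, 3.03]. Speed limits (rad/s): [2.39, 2.39, 3.01, 3.14, 3.14, 3.14].

### API

Orientations are given as [roll, pitch, yaw] about the fixed x, y, z axes, in that order (R = Rz(yaw) Ry(pitch) Rx(roll)).
In Python, from bench import bot gives the robot as it stands. The module is installed in compiled form; this text tells all that it offers.
- The arm moves only by the tool arm_command, never from a script. Its argument "series" is text: rows parted by semicolons, each of 4 numbers parted by spaces: the shift along the tool's x, y, z in m, then the turn about the tool's z in rad. In form: tx ty tz twist; .... A call has exactly 8 rows; each row is the pose to reach, as a shift and turn from the pose commanded when the call began, along the tool's axes at that moment; what a row does not reach only later rows make up. A row lasts 1/8 s, in which the tool goes at most 62.5 mm and 10.7 degrees, less where a joint would pass 70% of its speed; a pose out of reach is approached as far as the arm can. A call with a gripper value outside its range is refused whole. "claw" is the finger opening in m, from 0 to 0.0854, set as the call begins (left out, the last holds). The fingers move at their own pace and stop on an object; the grip force is fixed at half the most. Time passes only in rows, so rows that repeat a pose let the fingers close, or fill a call up. It gives the time, the measured TCP pose, the force and the opening at its end, in the units of the state.
- bot.observe(): the state, without advancing time (a new reading comes with each control period).
- bot.read_camera(name): name is "scene" or "top"; returns the picture (480x640x3 uint8, red, green, blue); there is no depth.
- bot.camera_model(name): a dict with "fx", "fy", "cx", "cy" (pixels), "rvec" (rotation vector, rad) and "tvec" (3), from world to camera coordinates, as OpenCV has them. Camera axes: x right, y down, z forward; pixel columns grow to the right and rows downward; lengths in m; the calibration is good to about 2 mm. A picture is of the moment at which its call begins. camera_model takes no time and is no camera call.
- bot.close_job(): hands the job in, once; it reports no verdict.
The state is a dict: "clock": time; "joints": joint angles; "joint_vel": joint speeds; "effort": joint torques, N m; "tool_pos": TCP position; "tcp_rot": TCP orientation; "contact_force": force on the tool from outside, world axes, zero at the start; "wrist_torque": the same for the moment, N m; "grip_width": opening from 0.0 (shut) to 1.0 (fully open).
Only numpy, scipy, OpenCV 4.12 (cv2) and the standard library are available. Lean on these libraries where they do the work, as an engineer would, in place of code of your own. Each camera call takes 0.05 s, during which the arm holds its last target. There are 200 camera calls.

### The job

The plaster has set, so strip the casting frame: lift the handle of the hold-down bolt out of its notch, draw the bolt all the way back and drop the handle into the other notch so that it stays open. Then lift the wooden frame straight up off the plaster mould, leaving the mould standing where it is on the casting board, and set the frame down gently, upright, lengthwise and centred, on the slatted drying rack. Leave the bolt parked open and the things round about where they are.

Things in the scene. Friction and masses are not known exactly. Their poses are not given: they have to be found in the camera images.
- casting_board: Fixed grey laminate-faced board, 320 x 90 x 18 mm, on the table; origin at the centre of its underside, x along its length, y to its left, z up. A barrel bolt is on its -x end, nearer the robot. At the +x end a brass turn-button, already swung aside, needs nothing. Low rails beside the frame reach 24 mm above the table and 36 mm either side of the board's centre line.
- bolt_axis (a point): Point on the bolt's axis, 38 mm above the table, at board x = -80 mm, y = 0; its axes are the board's, the bolt runs along x. Two steel saddles 21 mm wide (tops 49 mm above the table, 12 to 28 mm ahead in +x and 57 to 73 mm behind in -x) carry the bolt.
- open_notch (a point): Bottom of the open notch: board x = -125 mm, y = 26 mm, 38 mm above the table; axes as the board's. It and the closed notch, 45 mm ahead in +x, are 13 mm wide, open-topped cuts in a 3 mm steel flange along board x = -140 to -64 mm, left of the bolt; its teeth stand 52 mm above the table.
- bolt (a joint): Slide of the 14 mm steel bolt, m: 0 = shot (its end lies 2 mm above the foot of the frame and keeps the frame down), 0.045 = fully drawn towards the board's -x end; it clears the foot from about 0.025. It slides with about 2 N of friction, but only with the handle lifted; otherwise the handle's stem catches in the notch within about 3 mm.
- bolt_handle (a joint): Angle of the bolt's handle about the bolt's axis, rad: 0 = dropped, lying out to the board's left (+y) at 15 degrees above level, in a notch; 1.31 = straight up. From about 0.55 up the stem clears the teeth. It turns almost freely and falls back by its own weight when let go.
- knob (a point): Centre of the black ball knob (25 mm diameter) at the end of the 9 mm handle stem, 52 mm from the bolt's axis; dropped, its centre is 51 mm above the table. At angle q it lies in the board's frame at x = -80 mm - 1000 * bolt, y = 52 mm * cos(q + 0.262), z = 38 mm + 52 mm * sin(q + 0.262).
- casting_frame: Loose bottomless light-wood frame, outside 120 (x) x 58 (y) x 60 (z) mm, walls 8 mm, 0.26 kg; origin at the centre of its underside, x along its length. A wooden foot 25 mm long, 30 mm wide, 11 mm high, steel-topped, projects from the bottom of each end (170 mm over all). It stands on the casting board round the plaster mould and can be gripped at its middle, across its width, from above.
- plaster_mould: Loose white plaster block, 100 x 38 x 42 mm with two small domes on top (48 mm over all), 0.3 kg; origin at the centre of its underside. It stands on the board inside the frame with 2 mm of play all round and stays behind.
- drying_rack: Fixed slatted wooden rack, 200 (x) x 100 (y) x 19 mm; origin at the centre of its underside, x along its length, slat tops at z = 19 mm.
- water_cup: Pale cup, 71 mm across, 73 mm high, bystander; origin at the centre of its underside.
- wood_rib: Flat oval wooden rib, 40 x 89 x 8 mm, bystander; origin at the centre of its underside.
- ring_cutter: Pale metal ring cutter, 48 mm across, 22 mm high, bystander; origin at the centre of its underside.

How it is judged:
On the way, in this order (a step that is already met when the one before it is completed fails the run):
1. the handle is lifted clear of its notch while the bolt is still shot (value of joint bolt_handle above 0.45 rad and value of joint bolt below 0.012 m), for 0.02 s.
2. the bolt is drawn back and its handle is dropped into the open notch (value of joint bolt above 0.038 m and value of joint bolt_handle below 0.15 rad), for 0.1 s.
3. the frame is lifted clear of the plaster mould (z of casting_frame in the frame of casting_board above 0.068 m), for 0.02 s.
At the end, for the whole second after the job is handed in: The bolt is drawn at least 38 mm with its handle dropped (under 0.15 rad); the frame stands upright at rest on the drying rack, centred within 25 mm along and 22 mm across it and lengthwise within 0.2 rad; the plaster mould stands upright on the casting board within 12 mm of where it was (all of step 2 and x of casting_frame in the frame of drying_rack between -0.025 and 0.025 m and y of casting_frame in the frame of drying_rack between -0.022 and 0.022 m and z of casting_frame in the frame of drying_rack between 0.015 and 0.023 m and angle between the x axis of casting_frame and the x axis of drying_rack, either way round below 0.2 rad and angle between each of casting_frame, plaster_mould's own z axis and vertical below 0.06 rad and linear speed of each of casting_frame, plaster_mould below 0.02 m/s and distance of plaster_mould from where it was at the start of the episode below 0.012 m); the robot touches nothing.
It fails at once if the plaster mould is dragged up with the frame by more than 8 mm or tipped (z of plaster_mould in the frame of casting_board above 0.026 m or angle between plaster_mould's own z axis and vertical above 0.15 rad).
It fails at once if the frame is dropped onto the rack (it comes down on it at over 0.6 m/s, as from a drop of about 2 cm or more) (z of casting_frame in the frame of drying_rack below 0.05 m and horizontal distance between casting_frame and drying_rack below 0.12 m and linear speed of casting_frame above 0.6 m/s).
It fails at once if a bystander is pushed more than 25 mm (distance of any of water_cup, wood_rib, ring_cutter from where it was at the start of the episode above 0.025 m).
It also fails if it takes over 54 s, if anything falls off the work surface, if the arm or the gripper's body presses on something with over 40 N, if the wrist force passes 120 N, or if a joint passes its speed limit or range.

## Working session

There is one attempt and no reset: what is moved stays moved. The work goes in short steps, Python scripts to look and compute and a tool call to move; the robot and the scene stay as the last step left them, time stands still between calls to the robot, and variables do not carry over. Pictures are saved under pics/ and viewed, about 8 in all and at most 12, crops included, and the job is handed in when it is done.

Besides the shell and the picture viewer there is one more tool, called after "Call:" as name(argument=value, ...), one argument or row to a line, values as JSON. arm_command: Moves the arm, as the interface text tells. Its arguments: {"type":"object","properties":{"series":{"type":"string"},"claw":{"type":"number"}},"required":["series"]}

```bash
mkdir -p pics; python3 - <<'E'
from bench import bot
import cv2
for n in("scene","top"):
    im=bot.read_camera(n); cv2.imwrite(f"pics/{n}0.png",im[:,:,::-1]); print(n,bot.camera_model(n))
print(bot.observe())
E
```

```text
scene {'fx': 440.1996359648736, 'fy': 440.1996359648736, 'cx': 325.5784446567055, 'cy': 237.86534423918926, 'rvec': array([ 1.97269066, -1.08400496,  0.54862154]), 'tvec': array([-0.00897929,  0.39724445,  0.42148755])}
top {'fx': 485.0604693359377, 'fy': 485.0604693359377, 'cx': 317.83544665540325, 'cy': 233.59123224663207, 'rvec': array([ 2.26299299, -1.91402157,  0.21869331]), 'tvec': array([0.22364895, 0.53601476, 0.85356828])}
{'clock': 0.1, 'joints': array([ 1.43209951e+00,  3.59322089e-01,  1.11285329e-02, -2.96782730e-04,
       -1.22408139e+00, -2.88079812e-01]), 'joint_vel': array([-0.00024145, -0.00306983,  0.00253424,  0.00219868,  0.00045702,
        0.00086372]), 'effort': array([-1.75037254e-03, -5.84765875e+01,  2.94110602e+01,  6.95456073e+00,
       -3.14768949e-03,  1.34107475e-05]), 'tool_pos': array([0.27927044, 0.61404148, 0.23044551]), 'tcp_rot': array([ 3.14009569e+00, -1.52621388e-04, -4.26877573e-01]), 'contact_force': array([-0.51405575, -0.20322312,  0.87899971]), 'wrist_torque': array([-0.02722276,  0.03087695,  0.01307911]), 'grip_width': 0.9994642283761429}
```

View pics/scene0.png

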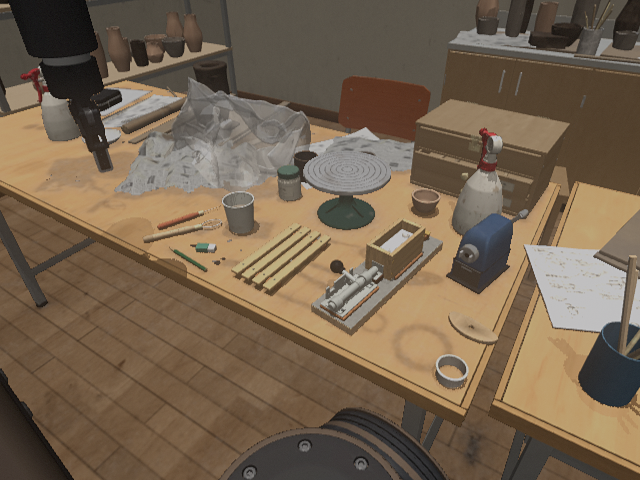

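View pics/top0.png

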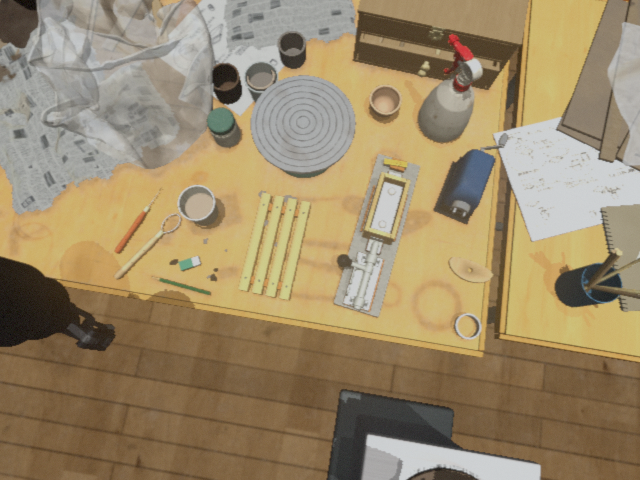

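The scene view shows the rack at about (282,257), the board around (378,280) and the knob at (337,267). In the top view the rack is at about (275,245), the board runs from (398,157) to (357,312), the knob is at (344,262), and the frame's rim is centred near (387,208). Next I'll measure these with masks.

```bash
cat > h.py <<'E'
import numpy as np, cv2
from bench import bot
def cam(n):
    m=bot.camera_model(n); K=np.array([[m['fx'],0,m['cx']],[0,m['fy'],m['cy']],[0,0,1]])
    R=cv2.Rodrigues(m['rvec'])[0]; t=np.array(m['tvec']).reshape(3)
    return K,R,t
def ray(n,uv):
    K,R,t=cam(n); d=R.T@np.linalg.solve(K,np.array([*uv,1.])); return -R.T@t,d
def onplane(n,uv,z):
    c,d=ray(n,uv); return c+d*(z-c[2])/d[2]
def tri(a,b):
    c1,d1=ray("scene",a); c2,d2=ray("top",b)
    s=np.linalg.lstsq(np.c_[d1,-d2],c2-c1,rcond=None)[0]
    p,q=c1+s[0]*d1,c2+s[1]*d2; return (p+q)/2,np.linalg.norm(p-q)
def proj(n,P):
    K,R,t=cam(n); return cv2.projectPoints(np.float64(P).reshape(-1,3),R,t,K,None)[0].reshape(-1,2)
E
python3 - <<'E'
from h import *
s=cv2.imread("pics/scene0.png"); t=cv2.imread("pics/top0.png")
def knob(im,x0,y0,x1,y1):
    g=im[y0:y1,x0:x1].max(2); m=(g<60).astype(np.uint8)
    n,l,st,c=cv2.connectedComponentsWithStats(m); i=1+st[1:,4].argmax(); print(st[i]); return c[i]+[x0,y0]
a=knob(s,325,255,348,280); b=knob(t,332,250,356,275)
print("knob",a,b,tri(a,b))
# rack: pale yellow hull in top view
hsv=cv2.cvtColor(t,cv2.COLOR_BGR2HSV); print("rack hsv",hsv[245,272-8:272+20:3].tolist(),"table",hsv[310,320])
print("board hsv",hsv[300,345:380:5].tolist(), "frame rim",hsv[208,365:412:2].tolist())
cv2.imwrite("pics/topc.png",cv2.resize(t[140:325,230:430],None,fx=3.2,fy=3.2,interpolation=cv2.INTER_CUBIC))
E
```

```text
[ 6  8 12 11 29]Traceback (most recent call last):
  File "<stdin>", line 6, in <module>
  File "<stdin>", line 5, in knob
ValueError: attempt to get argmax of an empty sequence
```

```bash
python3 - <<'E'
from h import *
s=cv2.imread("pics/scene0.png"); t=cv2.imread("pics/top0.png")
def knob(im,x0,y0,x1,y1):
    g=im[y0:y1,x0:x1].max(2); print(g.min()); m=(g<90).astype(np.uint8)
    n,l,st,c=cv2.connectedComponentsWithStats(m); i=1+st[1:,4].argmax(); print(st[i]); return c[i]+[x0,y0]
a=knob(s,325,255,348,280); b=knob(t,332,250,356,275)
print("knob",a,b,tri(a,b))
hsv=cv2.cvtColor(t,cv2.COLOR_BGR2HSV); print("rack hsv",hsv[245,272-8:272+20:3].tolist(),"table",hsv[310,320])
print("board hsv",hsv[300,345:380:5].tolist(), "frame rim",hsv[208,365:412:2].tolist())
cv2.imwrite("pics/topc.png",cv2.resize(t[140:325,230:430],None,fx=3.2,fy=3.2,interpolation=cv2.INTER_CUBIC))
E
```

```text
50
[  5   5  15  14 141]
84
[ 6  6 13 10 48]
knob [336.79432624 266.53900709] [344.83333333 261.75      ] (array([0.44771659, 0.25085787, 0.05569326]), np.float64(0.0002576268501085439))
rack hsv [[25, 95, 206], [28, 83, 207], [28, 86, 205], [19, 117, 153], [20, 52, 161], [26, 89, 206], [28, 86, 205], [27, 88, 204], [20, 120, 191], [22, 101, 196]] table [ 21 111 205]
board hsv [[60, 1, 203], [35, 10, 151], [28, 19, 163], [35, 7, 205], [25, 8, 181], [15, 3, 203], [20, 22, 173]] frame rim [[22, 30, 159], [15, 113, 162], [16, 68, 138], [22, 103, 188], [21, 103, 205], [19, 85, 150], [23, 5, 195], [90, 1, 207], [90, 2, 206], [90, 1, 206], [90, 1, 205], [90, 1, 206], [75, 2, 207], [90, 2, 207], [75, 2, 206], [60, 1, 203], [20, 42, 144], [19, 106, 190], [21, 101, 204], [16, 115, 180], [23, 25, 173], [23, 25, 173], [20, 110, 199], [20, 113, 205]]
```

View pics/topc.png

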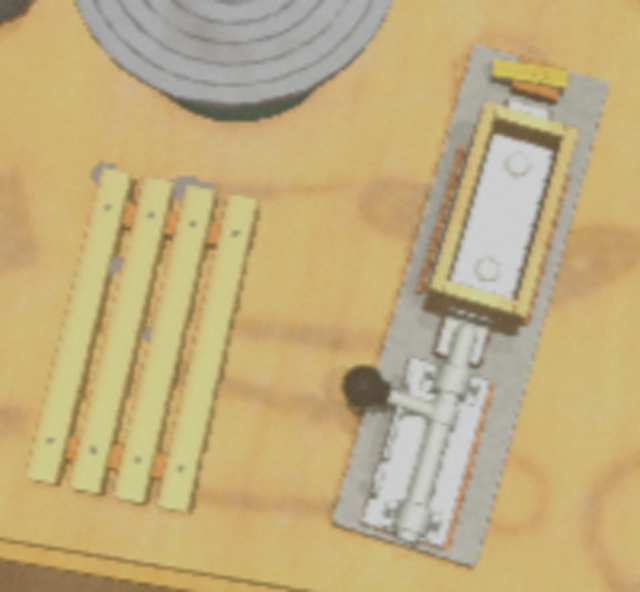

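The crop shows these pixel corners:
- **Frame rim:** (487,105), (577,128), (520,320), (427,293).
- **Rack:** (104,168), (258,198), (190,511), (30,480).
- **Board:** (475,45), (607,82), (474,566), (332,522).
- **Knob:** centre at (365,388).

I'll cast these onto their planes.

```bash
python3 - <<'E'
from h import *
s=cv2.imread("pics/scene0.png")
Q={"frame":([(487,105),(577,128),(520,320),(427,293)],.078),"rack":([(104,168),(258,198),(190,511),(30,480)],.019),"board":([(475,45),(607,82),(474,566),(332,522)],.018)}
for k,(c,z) in Q.items():
    P=np.array([onplane("top",((u+.5)/3.2-.5+230,(v+.5)/3.2-.5+140),z) for u,v in c])
    f=(P[0]+P[1]-P[2]-P[3])[:2]/2; w=(P[0]+P[3]-P[1]-P[2])[:2]/2
    ctr=P.mean(0)
    print(k,ctr.round(4),"len",np.hypot(*f).round(4),"wid",np.hypot(*w).round(4),"yaw",np.arctan2(f[1],f[0]).round(3),np.arctan2(-w[0],w[1]).round(3))
    if k=="board": 
        y=np.arctan2(f[1],f[0]);R=np.array([[np.cos(y),-np.sin(y)],[np.sin(y),np.cos(y)]])
        print("knob exp",ctr[:2]+R@[-.08,.0502])
    for p in proj("scene",P): cv2.circle(s,tuple(int(round(a*4)) for a in p),6,(0,0,255),-1,cv2.LINE_AA,2)
print(tri((336.8,266.5),((365.5)/3.2-.5+230,(388.5)/3.2-.5+140)))
cv2.imwrite("pics/chk.png",cv2.resize(s[210:340,220:460],None,fx=3.2,fy=3.2))
E
```

```text
frame [0.5624 0.1904 0.078 ] len 0.1216 wid 0.0552 yaw -0.151 -0.111
rack [0.4652 0.3895 0.019 ] len 0.1992 wid 0.0983 yaw -0.034 -0.028
board [0.5241 0.1946 0.018 ] len 0.3182 wid 0.0876 yaw -0.132 -0.129
knob exp [0.45136827 0.25492877]
(array([0.44967585, 0.25265724, 0.05352041]), np.float64(0.0013648396858387036))
```

View pics/chk.png

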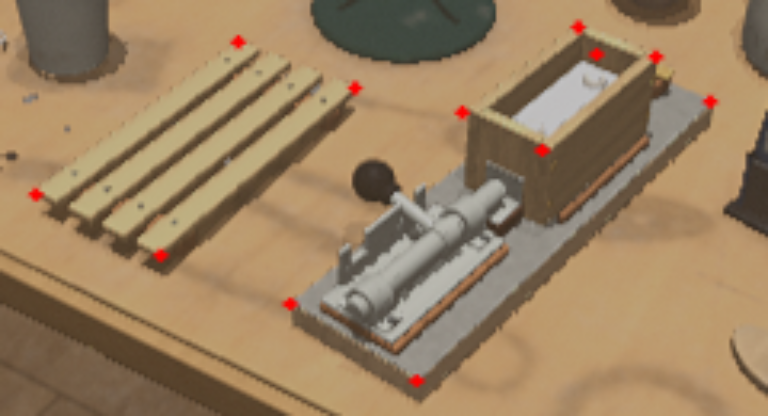

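The markers match the scene view, so the calibration holds. The estimates are:

| Item | World xy | Yaw |
|---|---|---|
| Board | (0.524, 0.195) | −0.13 |
| Frame | (0.562, 0.190) | −0.13 |
| Rack | (0.465, 0.390) | −0.03 |
| Knob | (0.450, 0.253), z 0.051 | – |

I'll grip the knob with the jaws along the bolt axis, so the ball can pivot between the pads. First move is to a point above the knob.

Call:
arm_command(
  series="0.038 0.032 0 0.159; 0.076 0.064 0 0.318; 0.114 0.097 0 0.477; 0.152 0.129 0.01 0.636; 0.19 0.161 0.03 0.795; 0.229 0.193 0.05 0.954; 0.267 0.226 0.075 1.113; 0.305 0.258 0.1 1.272",
  claw=0.06,
)

```text
clock: 1.1
tool_pos: [0.4506, 0.2517, 0.1306]
tcp_rot: [-3.142, 0.0, -1.704]
contact_force: [0.8, 1.0, 0.4]
grip_width: 0.708
```

```bash
cat >> h.py <<'E'
def plan(pts,yaw):
    "tool-axis shifts from the measured pose to world points, twist to yaw"
    o=bot.observe(); p=np.array(o['tool_pos']); y=o['tcp_rot'][2]; c,s=np.cos(y),np.sin(y)
    tw=(y-yaw+np.pi)%(2*np.pi)-np.pi
    print("at",p.round(4),np.round(o['tcp_rot'],3),"F",np.round(o['contact_force'],1),"g",round(o['grip_width'],3),"t",o['clock'])
    for q in np.atleast_2d(pts):
        d=q-p; print(np.round([c*d[0]+s*d[1], s*d[0]-c*d[1], -d[2], tw],4))
B=np.array([.524,.1946]); BY=-.13
def board(x,y,z): c,s=np.cos(BY),np.sin(BY); return np.array([B[0]+c*x-s*y,B[1]+s*x+c*y,z])
E
python3 - <<'E'
from h import *
im=bot.read_camera("top"); cv2.imwrite("pics/t1.png",cv2.resize(im[140:325,230:430,::-1],None,fx=3.2,fy=3.2))
plan([[.450,.253,.032]],-1.70)
E
```

```text
at [0.4496 0.2463 0.127 ] [ 3.137 -0.005 -1.714] F [-1.6 -6.2 -4.4] g 0.705 t 1.15
[-0.0067  0.0005  0.095  -0.0144]
```

View pics/t1.png

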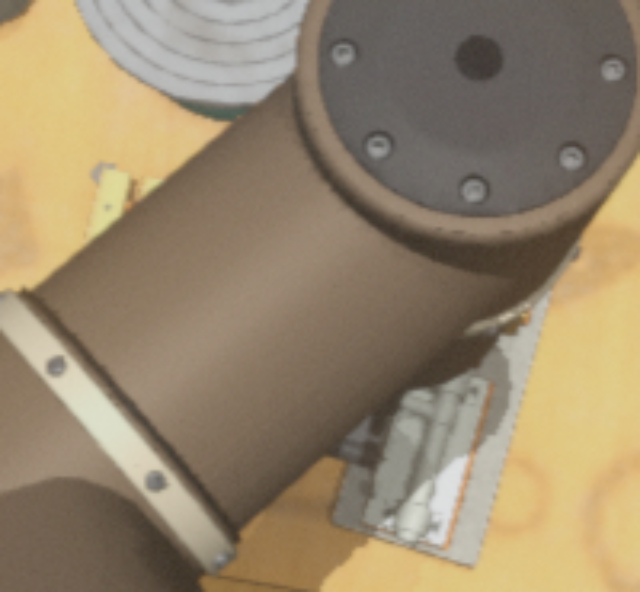

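In the top view the arm hides the knob, so that camera is no use here. The offset is motion overshoot. I'll descend from the commanded pose, close, and hold.

Call:
arm_command(
  series="0 0 0 0; 0 0 0.012 0; 0 0 0.028 0; 0 0 0.045 0; 0 0 0.062 0; 0 0 0.078 0; 0 0 0.09 0; 0 0 0.096 0",
)

```text
clock: 2.15
tool_pos: [0.4499, 0.2538, 0.0346]
tcp_rot: [3.141, -0.001, -1.698]
contact_force: [-1.4, -0.2, 0.4]
grip_width: 0.701
```

```bash
python3 - <<'E'
from h import *
im=bot.read_camera("scene"); cv2.imwrite("pics/s1.png",cv2.resize(im[170:330,230:430,::-1],None,fx=3.5,fy=3.5))
plan([[.450,.253,.032]],-1.70)
E
```

```text
at [0.4498 0.2535 0.0342] [ 3.141e+00 -1.000e-03 -1.698e+00] F [-0.6  0.2 -1.6] g 0.7 t 2.2
[ 0.0005 -0.0002  0.0022  0.0021]
```

View pics/s1.png

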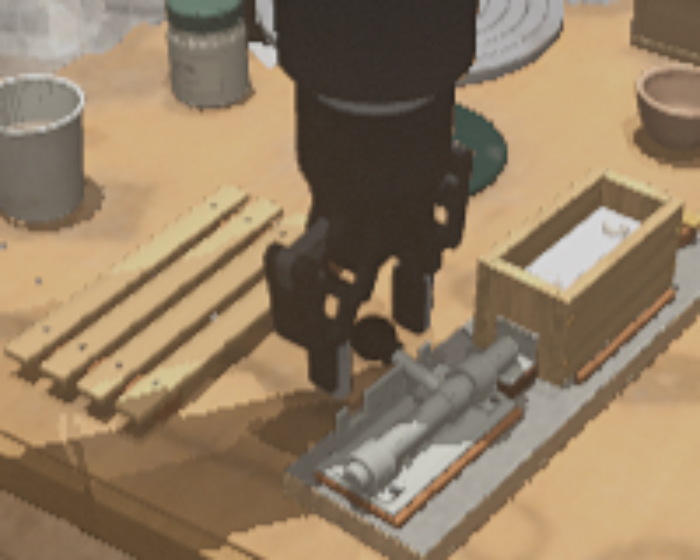

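The knob at (375,338) sits between the two fingers. Closing on it.

Call:
arm_command(
  series="0 0 0.001 0; 0 0 0.001 0; 0 0 0.001 0; 0 0 0.001 0; 0 0 0.001 0; 0 0 0.001 0; 0 0 0.001 0; 0 0 0.001 0",
  claw=0.012,
)

```text
clock: 3.2
tool_pos: [0.4509, 0.2537, 0.0349]
tcp_rot: [-3.14, 0.001, -1.698]
contact_force: [3.6, -2.1, 6.2]
grip_width: 0.258
```

```bash
python3 - <<'E'
from h import *
o=bot.observe(); p0=np.array(o['tool_pos']); L=.052
rel=lambda q,b:np.array([-b,L*(np.cos(q+.262)-np.cos(.262)),L*(np.sin(q+.262)-np.sin(.262))])
c,s=np.cos(BY),np.sin(BY)
f=lambda q,b:p0+[c*rel(q,b)[0]-s*rel(q,b)[1], s*rel(q,b)[0]+c*rel(q,b)[1], rel(q,b)[2]]
plan([f(q,0) for q in np.arange(1,9)*.1],-1.70)
plan([f(.8,.045)],-1.7)
E
```

```text
at [0.4509 0.2537 0.0349] [-3.140e+00  1.000e-03 -1.698e+00] F [ 3.6 -2.1  6.2] g 0.258 t 3.2
[ 0.0016  0.     -0.0049  0.0015]
[ 0.0037  0.     -0.0097  0.0015]
[ 0.0062  0.     -0.0142  0.0015]
[ 0.0092  0.     -0.0185  0.0015]
[ 0.0126  0.     -0.0224  0.0015]
[ 0.0164  0.     -0.026   0.0015]
[ 0.0205  0.     -0.0292  0.0015]
[ 0.0249  0.0001 -0.0319  0.0015]
at [0.4509 0.2537 0.0349] [-3.140e+00  1.000e-03 -1.698e+00] F [ 3.6 -2.1  6.2] g 0.258 t 3.2
[ 0.0248  0.0451 -0.0319  0.0015]
```

Call:
arm_command(
  series="0.002 0 -0.005 0; 0.004 0 -0.010 0; 0.006 0 -0.014 0; 0.009 0 -0.0185 0; 0.0125 0 -0.0225 0; 0.0165 0 -0.026 0; 0.0205 0 -0.029 0; 0.025 0 -0.032 0",
)

```text
clock: 4.2
tool_pos: [0.4468, 0.2285, 0.0664]
tcp_rot: [3.141, 0.0, -1.699]
contact_force: [-0.2, -0.4, 0.1]
grip_width: 0.143
```

```bash
python3 - <<'E'
from h import *
im=bot.read_camera("scene"); cv2.imwrite("pics/s2.png",cv2.resize(im[170:330,230:430,::-1],None,fx=3.5,fy=3.5))
plan([[.450,.253,.032]],-1.70)
E
```

```text
at [0.4468 0.2281 0.0668] [ 3.142  0.    -1.699] F [-0.1 -0.3 -1. ] g 0.14 t 4.25
[-0.0251  0.      0.0348  0.0012]
```

View pics/s2.png

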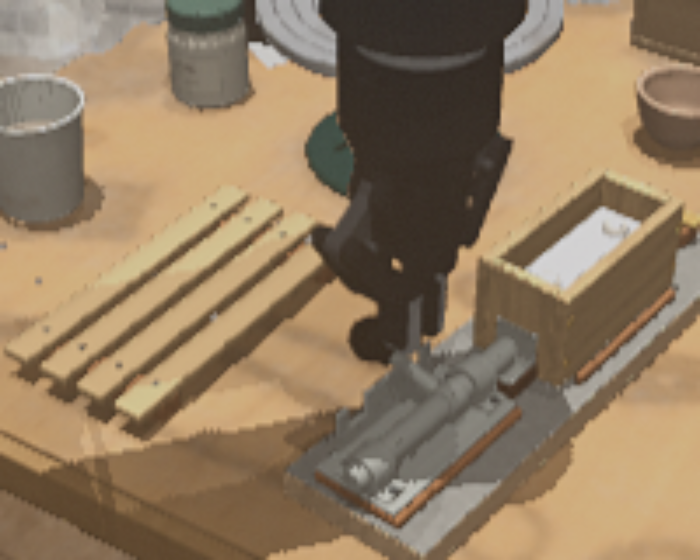

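The knob slipped out: the fingers are empty and the handle is still down. I'll check where the fingertips really were against the knob.

```bash
python3 - <<'E'
from h import *
f=lambda P:((proj("scene",P)-[230,170])*3.5).round(0).tolist()
c,s=np.cos(BY),np.sin(BY)
for z in (.034,.044): print("s1 fingers z",z,f([np.array([.4498,.2535,z])+k*.030*np.array([c,s,0]) for k in(-1,0,1)]))
print("knob nominal",f([board(-.08,.0502,.051)]),"tri",f([.4497,.2527,.0535]))
print("s2 tcp",f([.4468,.2281,.0668]))
im=cv2.imread("pics/s2.png"); cv2.imwrite("pics/s2z.png",cv2.resize(im[170:430,260:560],None,fx=2.6,fy=2.3))
E
```

```text
s1 fingers z 0.034 [[335.0, 395.0], [371.0, 366.0], [406.0, 338.0]]
s1 fingers z 0.044 [[335.0, 380.0], [371.0, 351.0], [406.0, 324.0]]
knob nominal [[371.0, 339.0]] tri [[372.0, 338.0]]
s2 tcp [[411.0, 337.0]]
```

View pics/s2z.png

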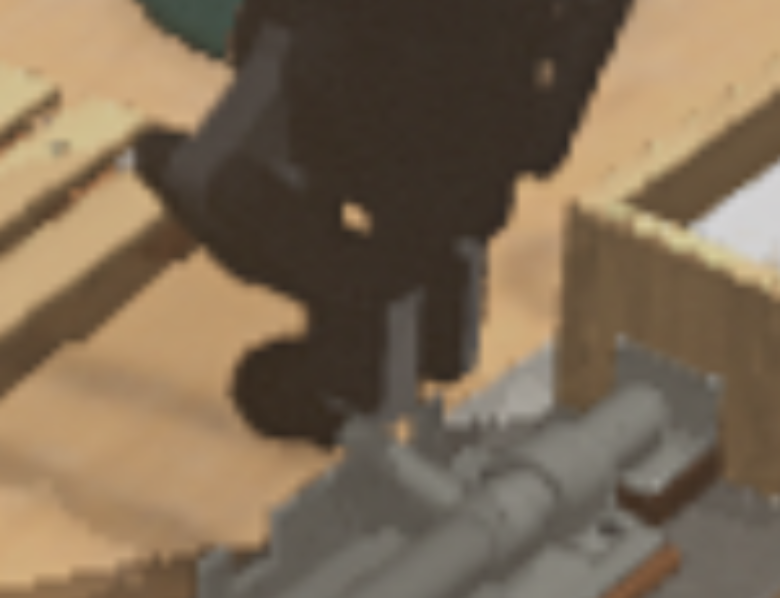

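The fingertips straddled the knob properly: in the image its centre was about 12 mm above the tips. The slip probably came from lifting before the grip had built up. I'll open, go back slightly lower and 1 mm further out, then close and watch the grip settle.

Call:
arm_command(
  series="0 0 -0.01 0; -0.008 0 -0.02 0; -0.018 0 -0.02 0; -0.026 0 -0.015 0; -0.026 0 0.0 0; -0.026 0 0.015 0; -0.026 0 0.028 0; -0.026 0 0.036 0",
  claw=0.055,
)

```text
clock: 5.25
tool_pos: [0.45, 0.2536, 0.0289]
tcp_rot: [3.141, -0.002, -1.699]
contact_force: [-0.5, 0.3, -0.5]
grip_width: 0.644
```

Call:
arm_command(
  series="0 0 0 0; 0 0 0 0; 0 0 0 0; 0 0 0 0; 0 0 0 0; 0 0 0 0; 0 0 0 0; 0 0 0 0",
  claw=0,
)

```text
clock: 6.25
tool_pos: [0.4509, 0.2544, 0.0308]
tcp_rot: [-3.141, 0.001, -1.699]
contact_force: [4.5, -3.2, -1.6]
grip_width: 0.26
```

Call:
arm_command(
  series="0 0 0 0; 0 0 0 0; 0 0 0 0; 0 0 0 0; 0 0 -0.002 0; 0 0 -0.002 0; 0.001 0 -0.004 0; 0.001 0 -0.004 0",
)

```text
clock: 7.25
tool_pos: [0.4507, 0.2532, 0.0346]
tcp_rot: [-3.141, 0.001, -1.699]
contact_force: [5.3, -2.2, -3.9]
grip_width: 0.256
```

Call:
arm_command(
  series="0 -0.002 0 0; 0.0005 -0.002 -0.001 0; 0.001 -0.002 -0.003 0; 0.002 -0.002 -0.0045 0; 0.0025 -0.002 -0.006 0; 0.003 -0.002 -0.008 0; 0.004 -0.002 -0.0095 0; 0.005 -0.002 -0.010 0",
)

```text
clock: 8.25
tool_pos: [0.451, 0.2471, 0.0441]
tcp_rot: [3.141, -0.002, -1.699]
contact_force: [-1.9, -2.5, -6.1]
grip_width: 0.256
```

```bash
python3 - <<'E'
from h import *
im=bot.read_camera("scene"); cv2.imwrite("pics/s3.png",cv2.resize(im[225:295,290:390,::-1],None,fx=7,fy=7,interpolation=cv2.INTER_CUBIC))
plan([[.450,.253,.032]],-1.70)
E
```

```text
at [0.451  0.2471 0.0441] [ 3.141e+00 -1.000e-03 -1.699e+00] F [-0.5 -4.6 -5.5] g 0.26 t 8.3
[-0.0057  0.0017  0.0121  0.0012]
```

View pics/s3.png

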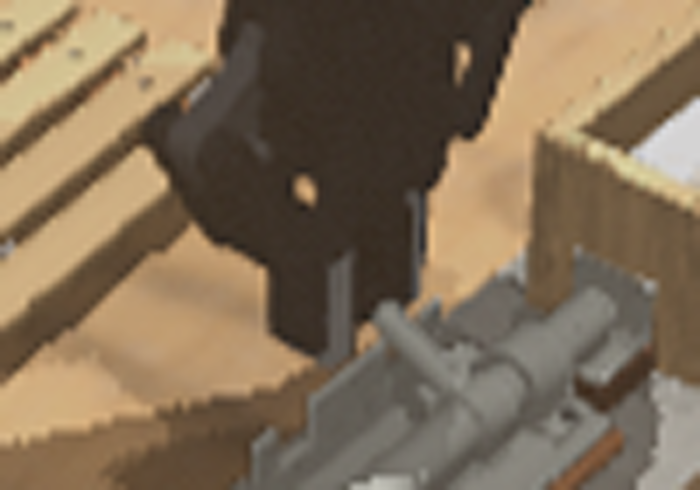

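The stem now tilts up from (470,395) to (385,315) in the crop and the grip holds at 22 mm. Continuing along the arc to about 0.8 rad.

Call:
arm_command(
  series="0.0015 0 -0.0025 0; 0.0035 0 -0.005 0; 0.0055 0 -0.0075 0; 0.008 0 -0.010 0; 0.0105 0 -0.0125 0; 0.013 0 -0.0145 0; 0.0155 0 -0.0165 0; 0.0185 0 -0.0185 0",
)

```text
clock: 9.3
tool_pos: [0.4507, 0.2308, 0.0639]
tcp_rot: [-3.139, 0.003, -1.698]
contact_force: [-0.2, 0.1, 0.2]
grip_width: -0.005
```

It slipped again. At the last held reading the tool was pulling the knob outward radially with about 7 N while carrying only about 2 N tangentially. The 22 mm width on a 25 mm ball also suggests contact off its centre. I'll regrip 6 mm further out and see whether the width reads nearer 25 mm.

Call:
arm_command(
  series="0 0 -0.01 0; -0.01 0.001 -0.02 0; -0.022 0.002 -0.02 0; -0.0305 0.002 -0.015 0; -0.0305 0.002 0.0 0; -0.0305 0.002 0.015 0; -0.0305 0.002 0.028 0; -0.0305 0.002 0.0325 0",
  claw=0.055,
)

```text
clock: 10.3
tool_pos: [0.4506, 0.2594, 0.0288]
tcp_rot: [3.14, -0.002, -1.699]
contact_force: [0.5, -0.7, -0.1]
grip_width: 0.645
```

Call:
arm_command(
  series="0 0 0 0; 0 0 0 0; 0 0 0 0; 0 0 0 0; 0 0 0 0; 0 0 0 0; 0 0 0 0; 0 0 0 0",
  claw=0.01,
)

```text
clock: 11.3
tool_pos: [0.4518, 0.2605, 0.0307]
tcp_rot: [-3.141, 0.001, -1.699]
contact_force: [3.4, -2.2, -1.6]
grip_width: 0.26
```

```bash
python3 - <<'E'
from h import *
im=bot.read_camera("scene"); cv2.imwrite("pics/s4.png",cv2.resize(im[225:295,290:390,::-1],None,fx=7,fy=7,interpolation=cv2.INTER_CUBIC))
plan([[.450,.253,.032]],-1.70)
E
```

```text
at [0.4517 0.2605 0.0307] [-3.141e+00  1.000e-03 -1.699e+00] F [ 5.4 -2.2 -1.8] g 0.256 t 11.35
[ 0.0076  0.0008 -0.0013  0.0015]
```

View pics/s4.png

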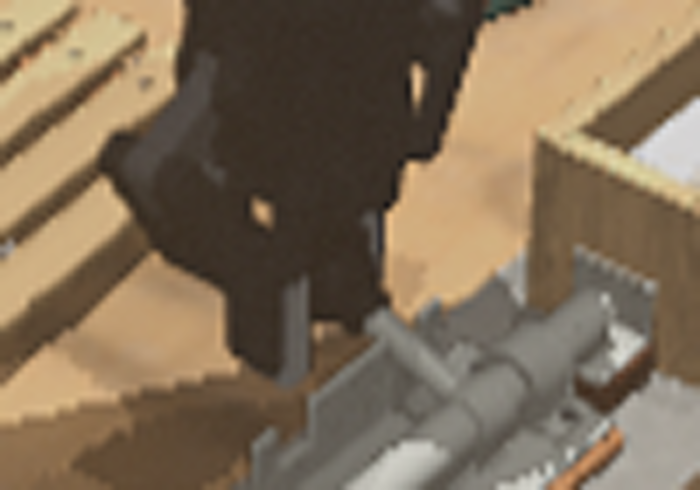

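The width and force are the same as before, so the 22 mm comes from the gripper, not from being off centre. I'll compare the stem's slope in s3 and s4 with predictions, to see how far the handle actually rose.

```bash
python3 - <<'E'
from h import *
for q in (0,.1,.2,.3,.4):
    P=[board(-.08,r*np.cos(q+.262),.038+r*np.sin(q+.262)) for r in (.008,.035,.052)]
    p=(proj("scene",P)-[290,225])*7+3; d=p[1]-p[0]; print(q,p.round().tolist(),np.degrees(np.arctan2(-d[1],-d[0])).round(1) )
# stem direction by bright-pixel fit in both crops
for n in("s3","s4"):
    g=cv2.cvtColor(cv2.imread(f"pics/{n}.png"),cv2.COLOR_BGR2HSV); roi=g[300:400,365:470]
    e=cv2.Canny(cv2.imread(f"pics/{n}.png",0)[300:400,365:470],40,100)
    l=cv2.HoughLinesP(e,1,np.pi/360,25,minLineLength=35,maxLineGap=8)
    print(n,[(a+[365,300,365,300]).tolist()+[round(float(np.degrees(np.arctan2(a[3]-a[1],a[2]-a[0]))),1)] for a in l[:,0]] if l is not None else None)
E
```

```text
0 [[452.0, 395.0], [373.0, 333.0], [324.0, 294.0]] 38.4
0.1 [[453.0, 393.0], [376.0, 325.0], [329.0, 282.0]] 42.0
0.2 [[454.0, 392.0], [381.0, 317.0], [335.0, 271.0]] 45.6
0.3 [[455.0, 390.0], [386.0, 311.0], [343.0, 261.0]] 49.1
0.4 [[457.0, 389.0], [393.0, 306.0], [352.0, 253.0]] 52.6
s3 None
s4 None
```

From the slopes, the handle had reached about 0.26 rad in s3, so it does lift and then slips later. I'll regrip lower and slightly inward so the pads have more depth. Then I'll lift along a tighter arc with the lateral relief, in force-checked steps.

Call:
arm_command(
  series="0 0 0 0; 0 0 0 0; 0 0 0 0; 0.002 -0.001 0.001 0; 0.005 -0.002 0.002 0; 0.008 -0.002 0.003 0; 0.008 -0.002 0.004 0; 0.008 -0.002 0.004 0",
  claw=0.045,
)

```text
clock: 12.35
tool_pos: [0.4521, 0.252, 0.0262]
tcp_rot: [3.142, -0.0, -1.699]
contact_force: [-0.4, 0.1, -0.2]
grip_width: 0.523
```

Call:
arm_command(
  series="0 0 0 0; 0 0 0 0; 0 0 0 0; 0 0 0 0; 0 0 0 0; 0 0 0 0; 0 0 0 0; 0 0 0 0",
  claw=0,
)

```text
clock: 13.35
tool_pos: [0.4521, 0.2522, 0.0263]
tcp_rot: [-3.142, 0.0, -1.699]
contact_force: [-1.8, 2.6, -0.6]
grip_width: 0.265
```

Call:
arm_command(
  series="0 0 -0.001 0; 0.001 0 -0.003 0; 0.0015 0 -0.005 0; 0.003 0 -0.007 0; 0.004 0 -0.0085 0; 0.0055 0 -0.0105 0; 0.007 0 -0.012 0; 0.008 0 -0.0135 0",
)

```text
clock: 14.35
tool_pos: [0.4507, 0.2435, 0.0398]
tcp_rot: [3.141, -0.001, -1.699]
contact_force: [-1.6, 9.8, 1.5]
grip_width: 0.261
```

Call:
arm_command(
  series="-0.001 0 -0.001 0; -0.001 0 -0.0015 0; -0.0005 0 -0.002 0; 0 0 -0.003 0; 0.0005 0 -0.0035 0; 0.001 0 -0.004 0; 0.002 0 -0.0045 0; 0.002 0 -0.0045 0",
)

```text
clock: 15.35
tool_pos: [0.4518, 0.244, 0.0453]
tcp_rot: [-3.14, 0.004, -1.699]
contact_force: [-2.5, 6.4, 4.3]
grip_width: 0.258
```

Call:
arm_command(
  series="-0.001 0 -0.0005 0; -0.0005 0 -0.0015 0; 0 0 -0.002 0; 0.001 0 -0.003 0; 0.002 0 -0.004 0; 0.003 0 -0.005 0; 0.004 0 -0.006 0; 0.0045 0 -0.0063 0",
)

```text
clock: 16.35
tool_pos: [0.4517, 0.24, 0.0513]
tcp_rot: [-3.139, 0.004, -1.695]
contact_force: [0.4, 10.8, -2.1]
grip_width: 0.258
```

```bash
python3 - <<'E'
from h import *
im=bot.read_camera("scene"); cv2.imwrite("pics/s5.png",cv2.resize(im[225:295,290:390,::-1],None,fx=7,fy=7,interpolation=cv2.INTER_CUBIC))
plan([[.450,.253,.032]],-1.70)
E
```

```text
at [0.4517 0.24   0.0514] [-3.139  0.004 -1.695] F [ 1.3  8.3 -0.8] g 0.256 t 16.4
[-0.0127  0.0033  0.0194  0.0052]
```

View pics/s5.png

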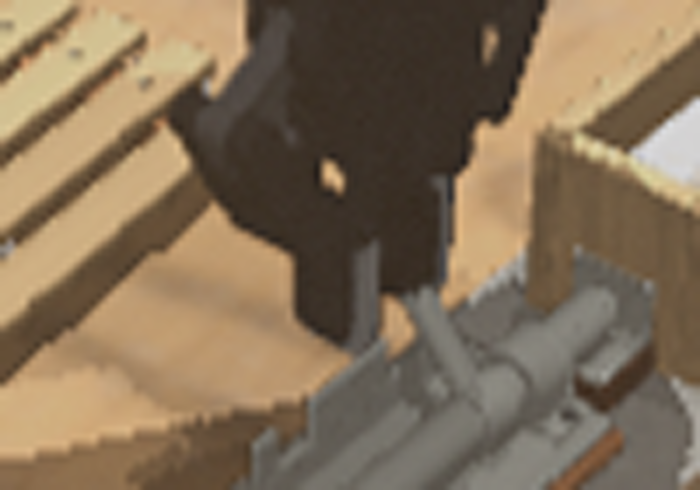

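The stem now runs from (470,390) to (425,295), about 65° in the image, so the handle is at roughly 0.65–0.7 rad. That is above the teeth and still gripped. Drawing the bolt back.

Call:
arm_command(
  series="0.001 0 -0.001 0; 0.002 0.006 -0.002 0; 0.002 0.014 -0.002 0; 0.002 0.022 -0.002 0; 0.002 0.030 -0.002 0; 0.002 0.037 -0.002 0; 0.002 0.042 -0.002 0; 0.002 0.045 -0.002 0",
)

```text
clock: 17.4
tool_pos: [0.4075, 0.2441, 0.0542]
tcp_rot: [-3.137, 0.004, -1.693]
contact_force: [2.6, 5.9, 4.9]
grip_width: 0.262
```

The bolt drew freely. Now I'll lower the handle back along the arc into the open notch.

Call:
arm_command(
  series="-0.002 0.0005 0.002 0; -0.005 0.001 0.005 0; -0.008 0.001 0.009 0; -0.010 0.001 0.013 0; -0.012 0.001 0.017 0; -0.0135 0.001 0.020 0; -0.0145 0.001 0.023 0; -0.015 0.001 0.025 0",
)

```text
clock: 18.4
tool_pos: [0.4094, 0.2607, 0.0296]
tcp_rot: [-3.136, 0.007, -1.694]
contact_force: [0.1, 12.9, 10.0]
grip_width: 0.26
```

Call:
arm_command(
  series="0 0 0 0; 0 0 0 0; 0 0 0 0; 0 0 -0.005 0; -0.001 0 -0.03 0; -0.002 0 -0.07 0; -0.002 0 -0.115 0; -0.002 0 -0.15 0",
  claw=0.055,
)

```text
clock: 19.4
tool_pos: [0.4067, 0.2583, 0.1799]
tcp_rot: [-3.141, 0.001, -1.699]
contact_force: [0.6, -0.3, 0.4]
grip_width: 0.642
```

```bash
python3 - <<'E'
from h import *
im=bot.read_camera("scene")[:,:,::-1]
cv2.imwrite("pics/s6.png",cv2.resize(im[215:330,290:420],None,fx=5,fy=5,interpolation=cv2.INTER_CUBIC))
f=lambda P:((proj("scene",P)-[290,215])*5+2).round(0).tolist()
print("exp open knob",f([board(-.125,.0502,.051)]),"undrawn",f([board(-.08,.0502,.051)]))
plan([[.5625,.190,.2]],-.13)
E
```

```text
exp open knob [[152.0, 323.0]] undrawn [[231.0, 261.0]]
at [0.4084 0.2598 0.1842] [-3.137  0.006 -1.698] F [2.3 1.4 5.5] g 0.639 t 19.45
[ 0.0498 -0.1617 -0.0158 -1.5678]
```

View pics/s6.png

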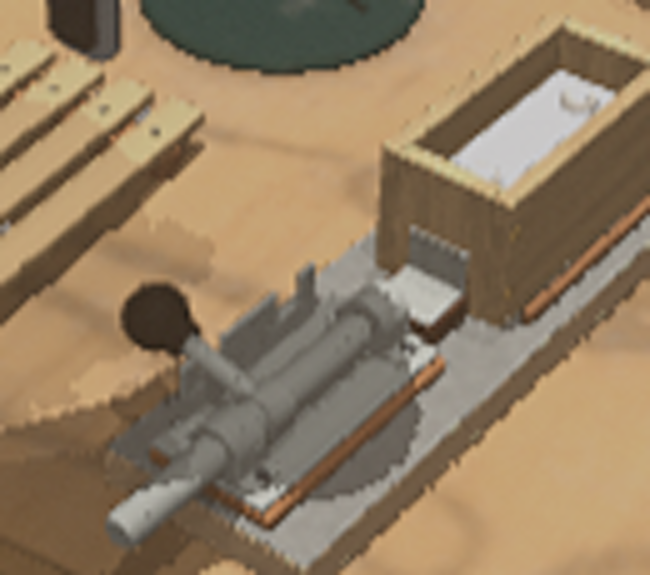

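The knob is at about (157,316), against (152,323) expected for the open notch. The stem is down in the notch and the bolt end has cleared the foot. I'll measure the knob with the same mask as at the start and move over the frame.

Call:
arm_command(
  series="0.006 -0.02 -0.005 -0.18; 0.0125 -0.04 -0.01 -0.36; 0.019 -0.061 -0.016 -0.54; 0.025 -0.081 -0.016 -0.72; 0.031 -0.101 -0.016 -0.9; 0.037 -0.121 -0.016 -1.08; 0.044 -0.142 -0.016 -1.26; 0.05 -0.162 -0.016 -1.44",
  claw=0.0854,
)

```text
clock: 20.45
tool_pos: [0.5612, 0.1875, 0.1935]
tcp_rot: [3.141, 0.0, -0.253]
contact_force: [1.3, 0.0, -0.7]
grip_width: 1.0
```

Call:
arm_command(
  series="0 0 0 -0.128; 0 0 0 -0.128; 0 0 0 -0.128; 0 0 0 -0.128; 0 0 0 -0.128; 0 0 0 -0.128; 0 0 0 -0.128; 0 0 0 -0.128",
)

```text
clock: 21.45
tool_pos: [0.5608, 0.1882, 0.1936]
tcp_rot: [3.142, 0.0, -0.131]
contact_force: [-0.4, 0.7, -0.4]
grip_width: 0.998
```

```bash
python3 - <<'E'
from h import *
s=cv2.imread("pics/s6.png"); g=cv2.resize(s,None,fx=.2,fy=.2,interpolation=cv2.INTER_AREA)[45:80,20:45].max(2)
n,l,st,c=cv2.connectedComponentsWithStats((g<90).astype(np.uint8)); i=1+st[1:,4].argmax(); k=c[i]+[20+290,45+215]
P=lambda x,q:proj("scene",board(x,.052*np.cos(q+.262),.038+.052*np.sin(q+.262)))[0]
bias=np.array([336.8,266.5])-P(-.08,0)
print(st[i],k,[(q,(P(-.125,q)+bias).round(1)) for q in(0,.05,.1,.15)],(P(-.12,0)+bias).round(1))
plan([[.5625,.190,.033]],-.13)
E
```

```text
[  5  12  15  14 152] [321.40131579 278.49342105] [(0, array([320.9, 278.9])), (0.05, array([321.2, 278. ])), (0.1, array([321.6, 277.2])), (0.15, array([322. , 276.4]))] [322.7 277.5]
at [0.5608 0.1882 0.1936] [ 3.142  0.    -0.131] F [-0.4  0.7 -0.4] g 0.998 t 21.45
[ 0.0014 -0.0021  0.1606 -0.0009]
```

The knob mask fits q ≈ 0.02 with the bolt drawn about 45 mm, so it is parked open. Descending on the frame and gripping it.

Call:
arm_command(
  series="0.001 -0.002 0.02 0; 0.001 -0.002 0.05 0; 0.001 -0.002 0.08 0; 0.001 -0.002 0.105 0; 0.001 -0.002 0.125 0; 0.001 -0.002 0.142 0; 0.001 -0.002 0.155 0; 0.001 -0.002 0.16 0",
)

```text
clock: 22.45
tool_pos: [0.5619, 0.1899, 0.0329]
tcp_rot: [3.141, 0.001, -0.131]
contact_force: [0.3, -0.9, 0.5]
grip_width: 0.997
```

Call:
arm_command(
  series="0 0 0 0; 0 0 0 0; 0 0 0 0; 0 0 0 0; 0 0 0 0; 0 0 0 0; 0 0 0 0; 0 0 0 0",
  claw=0.04,
)

```text
clock: 23.45
tool_pos: [0.5625, 0.1903, 0.0344]
tcp_rot: [-3.141, -0.001, -0.131]
contact_force: [-1.2, -0.3, 6.3]
grip_width: 0.669
```

The grip is at 57 mm on the 58 mm frame. Lifting straight up.

Call:
arm_command(
  series="0 0 -0.003 0; 0 0 -0.008 0; 0 0 -0.015 0; 0 0 -0.025 0; 0 0 -0.038 0; 0 0 -0.054 0; 0 0 -0.07 0; 0 0 -0.082 0",
)

```text
clock: 24.45
tool_pos: [0.5624, 0.1902, 0.1172]
tcp_rot: [-3.141, -0.001, -0.131]
contact_force: [-0.0, -0.5, -2.8]
grip_width: 0.673
```

Call:
arm_command(
  series="0 0 -0.01 0; 0 0 -0.02 0; 0 0 -0.03 0; 0 0 -0.03 0; 0 0 -0.03 0; 0 0 -0.03 0; 0 0 -0.03 0; 0 0 -0.03 0",
)

```text
clock: 25.45
tool_pos: [0.5621, 0.19, 0.1454]
tcp_rot: [3.141, 0.0, -0.131]
contact_force: [0.1, 0.1, -3.0]
grip_width: 0.669
```

```bash
python3 - <<'E'
from h import *
im=bot.read_camera("scene")[:,:,::-1]
cv2.imwrite("pics/s7.png",cv2.resize(im[140:330,220:460],None,fx=3,fy=3,interpolation=cv2.INTER_CUBIC))
plan([[.4652,.3895,.147],[.4652,.3895,.034+.001]],-.031)
E
```

```text
at [0.5621 0.19   0.1454] [ 3.141  0.    -0.131] F [ 0.3  0.7 -4.2] g 0.675 t 25.5
[-0.122  -0.1852 -0.0016 -0.0998]
[-0.122  -0.1852  0.1104 -0.0998]
```

The picture limit is reached. The load is about 3 N against the frame's 2.6 N weight, so the mould stayed behind; I'll check that with a mask later. Moving over the rack.

Call:
arm_command(
  series="-0.008 -0.012 0 -0.01; -0.027 -0.042 0 -0.03; -0.048 -0.074 0 -0.05; -0.070 -0.107 0 -0.065; -0.090 -0.138 0 -0.08; -0.107 -0.163 0 -0.09; -0.118 -0.179 0 -0.1; -0.122 -0.185 0 -0.1",
)

```text
clock: 26.5
tool_pos: [0.4646, 0.3904, 0.1455]
tcp_rot: [3.142, 0.0, -0.029]
contact_force: [0.2, -0.7, -3.0]
grip_width: 0.673
```

Call:
arm_command(
  series="0 0 0.01 0; 0 0 0.025 0; 0 0 0.042 0; 0 0 0.058 0; 0 0 0.073 0; 0 0 0.084 0; 0 0 0.093 0; 0 0 0.098 0",
)

```text
clock: 27.5
tool_pos: [0.4653, 0.3893, 0.0471]
tcp_rot: [3.141, 0.0, -0.031]
contact_force: [0.7, 0.1, -2.6]
grip_width: 0.67
```

```bash
python3 - <<'E'
from h import *
plan([[.4652,.3895,.0354]],-.031)
E
```

```text
at [0.4653 0.3893 0.0471] [ 3.141  0.    -0.031] F [ 0.7  0.1 -2.6] g 0.67 t 27.5
[-0.0001 -0.0002  0.0117  0.0003]
```

Call:
arm_command(
  series="0 0 0.002 0; 0 0 0.004 0; 0 0 0.006 0; 0 0 0.008 0; 0 0 0.0095 0; 0 0 0.011 0; 0 0 0.0125 0; 0 0 0.0125 0",
)

```text
clock: 28.5
tool_pos: [0.4653, 0.3894, 0.0354]
tcp_rot: [-3.142, -0.0, -0.031]
contact_force: [-0.6, -1.5, 0.8]
grip_width: 0.671
```

The weight has transferred to the rack (force −2.6 N to +0.8 N). Releasing, then backing straight up.

Call:
arm_command(
  series="0 0 0 0; 0 0 0 0; 0 0 0 0; 0 0 0 0; 0 0 0 0; 0 0 0 0; 0 0 0 0; 0 0 0 0",
  claw=0.0854,
)

```text
clock: 29.5
tool_pos: [0.4653, 0.3894, 0.0351]
tcp_rot: [-3.142, -0.0, -0.031]
contact_force: [0.3, 0.1, 1.1]
grip_width: 0.999
```

Call:
arm_command(
  series="0 0 -0.01 0; 0 0 -0.03 0; 0 0 -0.06 0; 0 0 -0.1 0; 0 0 -0.14 0; -0.02 -0.04 -0.18 0; -0.05 -0.09 -0.2 0; -0.08 -0.14 -0.2 0",
)

```text
clock: 30.5
tool_pos: [0.3895, 0.5337, 0.239]
tcp_rot: [-3.137, -0.002, -0.031]
contact_force: [0.6, 1.0, -0.4]
grip_width: 0.998
```

Call:
arm_command(
  series="-0.02 -0.04 0 0; -0.04 -0.08 0 0; -0.07 -0.12 0 0; -0.09 -0.15 0 0; -0.09 -0.15 0 0; -0.09 -0.15 0 0; -0.09 -0.15 0 0; -0.09 -0.15 0 0",
)

```text
clock: 31.5
tool_pos: [0.305, 0.6838, 0.2357]
tcp_rot: [-3.141, -0.0, -0.032]
contact_force: [0.4, 0.3, -0.2]
grip_width: 1.001
```

```bash
python3 - <<'E'
from h import *
for n in("scene","top"): cv2.imwrite(f"pics/{n}F.png",bot.read_camera(n)[:,:,::-1])
print({k:np.round(v,3) for k,v in bot.observe().items() if k in("clock","tool_pos","contact_force","grip_width")})
t=cv2.imread("pics/topF.png"); t0=cv2.imread("pics/top0.png"); s=cv2.imread("pics/sceneF.png")
def blob(im,x0,y0,x1,y1,f):
    m=f(cv2.cvtColor(im[y0:y1,x0:x1],cv2.COLOR_BGR2HSV)).astype(np.uint8)
    n,l,st,c=cv2.connectedComponentsWithStats(m); i=1+st[1:,4].argmax(); k=(l==i).astype(np.uint8)
    return c[i]+[x0,y0],st[i,4],cv2.minAreaRect(cv2.findNonZero(k))
white=lambda h:(h[...,1]<12)&(h[...,2]>190)
for nm,im in(("before",t0),("after",t)): 
    c,a,r=blob(im,362,170,412,245,white); print("mould",nm,c.round(1),a,np.round(r[1],1),round(r[2],1),onplane("top",c,.06).round(4))
c,a,r=blob(s,305,262,345,300,lambda h:h[...,2]<90); print("knob",c.round(2),a,"expect ~[320.9 278.9]")
# what changed on the rack: frame rim/inner region by difference from the first picture
d=(cv2.absdiff(t,t0).max(2)>25).astype(np.uint8); d=cv2.morphologyEx(d,cv2.MORPH_OPEN,np.ones((3,3)))[150:320,230:325]
p=cv2.findNonZero(d); r=cv2.minAreaRect(p); print("rack diff",np.add(r[0],(230,150)),r[1:],onplane("top",np.add(r[0],(230,150)),.07))
f=lambda x,y,z:[.4652+.9995*x+.031*y,.3895-.031*x+.9995*y,z]
print("expected rim px",proj("top",[f(a*.06,b*.029,.079) for a,b in((1,1),(1,-1),(-1,-1),(-1,1))]).round(1).tolist())
for nm,(x0,y0,x1,y1) in dict(cup=(165,175,225,235),rib=(435,245,505,295),ring=(445,305,490,345)).items():
    sh,rs=cv2.phaseCorrelate(*[np.float64(cv2.cvtColor(i[y0:y1,x0:x1],cv2.COLOR_BGR2GRAY)) for i in(t0,t)]); print(nm,np.round(sh,2),round(rs,2))
E
```

```text
{'clock': np.float64(31.6), 'tool_pos': array([0.305, 0.684, 0.236]), 'contact_force': array([-0.372,  0.144, -0.358]), 'grip_width': np.float64(0.997)}
mould before [386.5 207.1] 821 [18.5 47.1] 15.9 [0.5645 0.1888 0.06  ]
mould after [386.5 207.9] 886 [18.7 49.2] 15.9 [0.5629 0.1887 0.06  ]
knob [321.38 278.5 ] 154 expect ~[320.9 278.9]
rack diff [276.06000519 243.92001343] ((33.8708381652832, 87.1654052734375), 15.068489074707031) [0.45701414 0.3822421  0.07      ]
expected rim px [[264.4, 204.3], [294.8, 210.2], [281.1, 272.8], [249.8, 266.6]]
cup [-0.01 -0.07] 0.97
rib [-0.04 -0.07] 1.0
ring [0.52 0.  ] 1.02
```

The checks agree, so I'm handing in.

```bash
python3 -c "
from bench import bot
print(bot.close_job())"
```

```text
the job is handed in; nothing more can be done
None
```

I parked the bolt open, lifted the frame off the mould and set it on the drying rack, then handed in at about 31.6 s of the 54 s allowed. No verdict was reported.

**What went wrong on the way:** the knob slipped out of the grip on the first two lifts, and the handle fell back into the closed notch. I also closed on it once as a test without lifting. After regripping lower and following a force-checked arc, the handle came up to about 0.65–0.7 rad. I then drew the bolt 44–45 mm and lowered the handle into the open notch.

**Last checks:**
- **Bolt:** the knob is within half a pixel of its expected open position, which puts the handle at about 0.02 rad.
- **Mould:** it moved about 2 mm in the top view, and the frame's lifted weight of about 3 N showed the mould was not carried along.
- **Bystanders:** the cup and rib shifted less than 0.1 pixel and the ring about 0.5 pixel.
- **Robot:** it is clear of everything.

**Least certain:** the frame's position on the rack.
- By tool pose it was released about on the measured rack centre, with yaw within 0.01 rad.
- A cruder image-difference box, which includes the frame's feet, walls and shadows, put it about 8 mm away on each axis. That is still within tolerance.
- I had used all 12 pictures, so I did not confirm the final placement by eye.

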